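# Clear the prep table: onions into the pot, sauce bottles into the child-proofed cupboard

## Task

First take the lid off the steel pot by its knob and lay it knob up on the round cork mat, put every onion into the pot, and put the lid back on so that it sits fully down. Then open the small cupboard: its door stops slightly ajar on a hidden safety catch, which must be pressed down through the gap behind the door's top edge while the door is pulled on; swing the door wide open, stand every sauce bottle upright in the rack on the inside of the door, and shut the door fully again. Leave the other kitchen things where they are.

Things in the scene. Friction and masses are not known exactly. Their poses are not given: they have to be found in the camera images.
- pot: Steel pot, loose, 1.6 kg, outer diameter 170, inner diameter 162, 130 high, floor 5 thick, two small loop handles on its own +x and -x sides (reaching 116 from the axis, 100 up). Origin: centre of its underside, z up. The lid starts on it.
- lid: Loose steel lid, 0.35 kg. Flat disc of diameter 184, 6 thick, with a locating plug (diameter 144, 10 deep) beneath, and a round black knob of diameter 34 whose grip spans 28 to 50 above the origin. Origin: centre of the plug's underside, z up; so seated on the pot it lies 120 above the pot's origin, and on the mat 5 above the table. The plug has 9 play all round in the pot.
- mat: Round cork mat fixed to the table, diameter 200, 5 thick. Origin: centre of its underside.
- cupboard: Low white cupboard fixed on the table, 200 deep, 295 wide, 210 high. Origin: on the table in the middle of its front plane; its own +x points into the cupboard (away from the robot), +y to the hinge side, z up. Turned by up to 0.12 rad. Its roof starts right at the front plane, top 210, underside 198.
- door (a joint): Hinge angle of the cupboard's wooden door in rad: 0 shut, growing as the free edge swings towards the robot, end stop 1.75; it stays where it is left (friction about 0.12 N m). Starts shut or nearly so; the catch stops it at about 0.18. The door is 295 wide, 15 thick, from 13 to 208 above the table, hinged at the cupboard's left (+y) front edge. Shutting it needs only a push of a few newtons near the free edge, the catch then rides under its strike by its own ramp.
- door_hinge (a point): Point on the vertical hinge line, 205 above the table, in the plane of the door's back. Axes turn with the door: with the door shut they match the cupboard's. In these axes the door runs from y = 0 to -295, its back is the plane x = 0, its outer face x = -15.
- door_handle (a point): Grip point of the door's handle: an upright steel bar of 12 diameter, from 95 to 192 above the table, standing 35 in front of the door's outer face, 165 from the hinge line; this point is on the bar 180 above the table. Bar held at both ends by stubs to the door. Axes as the door's.
- catch (a joint): How far the catch's tongue is pressed down, in m: 0 at rest, 0.018 at the stop; spring 2 N at rest to 5.6 N at the stop. It sits on the door and moves with it. Beyond about 0.010 its tooth passes under the strike in the cupboard; let go earlier than a door angle of about 0.35 it may catch again.
- catch_pad (a point): Centre of the top of the catch's white thumb pad on the back of the door: pad 44 (out from the door's back) x 34 (along the door) mm, its centre 24 from the door's back and 238 from the hinge line, its top 185 above the table (23 below the door's top edge) at rest, moving down when pressed. The tongue carries on 45 beyond the pad to a tooth. With the door on its catch the gap between door back and cupboard front is about 42 here. Axes as the door's.
- rack (a point): Centre of the inner floor of the open metal rack on the inside of the door, 35 above the table. Inside it measures 70 along its own x (out from the door's back) and 190 along its own y (along the door); walls 4 thick, rising 30 above the floor. Room for three bottles in a row. Its centre is 41 from the door's back and 122 from the hinge line. Axes as the door's.
- onion1: Brown onion, rigid, 120 g, 56 across at its widest (26 above its base), 60 high, flat foot of 32 diameter. Origin: centre of the foot, z up through the neck. One to three onions are present, on the table in front of the cupboard.
- onion2: Brown onion, rigid, 120 g, 56 across at its widest (26 above its base), 60 high, flat foot of 32 diameter. Origin: centre of the foot, z up through the neck. One to three onions are present, on the table in front of the cupboard.
- onion3: Brown onion, rigid, 120 g, 56 across at its widest (26 above its base), 60 high, flat foot of 32 diameter. Origin: centre of the foot, z up through the neck. One to three onions are present, on the table in front of the cupboard.
- bottle1: Upright amber glass sauce bottle with a white label, about 250 g, body of 48 diameter up to 95, shoulder, neck of 24, black cap of 30 diameter from 126 to the top at 150. Origin: centre of its underside, z up. Two or three bottles are present, to the right of the cupboard.
- bottle2: Upright amber glass sauce bottle with a white label, about 250 g, body of 48 diameter up to 95, shoulder, neck of 24, black cap of 30 diameter from 126 to the top at 150. Origin: centre of its underside, z up. Two or three bottles are present, to the right of the cupboard.
- bottle3: Upright amber glass sauce bottle with a white label, about 250 g, body of 48 diameter up to 95, shoulder, neck of 24, black cap of 30 diameter from 126 to the top at 150. Origin: centre of its underside, z up. Two or three bottles are present, to the right of the cupboard.
- bowl: loose bystander, not part of the job; steel bowl, 120 across, 50 high. Origin: centre of its underside.
- mug: loose bystander, not part of the job; white mug, 76 across, 85 high. Origin: centre of its underside.
- mill: loose bystander, not part of the job; dark wooden pepper mill, 52 across, 150 high. Origin: centre of its underside.
- salt_box: loose bystander, not part of the job; white plastic box 90 x 60 x 100 high. Origin: centre of its underside.
Mind the look-alikes: they are no part of the job. Leave any blue look-alike of the bottle1 alone. Leave any white look-alike of the onion1 alone.

How it is judged:
By the outcome, as a careful person would: the job done as asked, in the order asked, and still so for the second after the job is handed in, with the robot touching nothing.
Of onion1, onion2, onion3 only 1 to 3 are there at a start; the rules pass over those that are not, and their reading is None.
Of bottle1, bottle2, bottle3 only 2 to 3 are there at a start; the rules pass over those that are not, and their reading is None.
At some moment in a run one of onion1, onion2, onion3 may be knocked a few centimetres aside while the robot is not near it.
It also fails if it takes over 210 s, if anything falls off the work surface, if the arm or the gripper's body presses on something with over 40 N, if the wrist force passes 120 N, or if a joint passes its speed limit or range.

## Robot

A 7-joint arm with a two-finger parallel gripper is mounted at the origin on the work surface. World frame = base frame: x ahead of the robot, y to its left, z up, the work surface at z = 0. Lengths are in m, angles in degrees, forces in N, time in s.
With the tool pointing down it reaches from about 0.35 to 0.775 m from the base axis. Payload 3.1 kg.
Tool frame: the origin (TCP) lies on the centre line of the jaws, within the pads' length; the fingertips stand 17 mm ahead of it and the grasp point (between the pads) lies 2 mm behind it (robot.tip_reach is the distance from the TCP to the fingertips, in m); z points along the fingers, y is the line along which they close (so a half turn about z gives the same grasp; the last joint's range is limited). The gripper opens to 85 mm and grips with 20 to 120 N. Pads are 22 mm wide; open, the fingers measure 114 mm over their backs; the gripper's body (76 mm by 85 mm) begins 54 mm behind the grasp point. The pads swing forward as they close: fully open they stand 13 mm farther back than shut.
Start: joints at [-65.816, 17.813, 0.802, 86.603, -0.252, 75.585, -1.558], TCP at [0.246, 0.492, 0.248] pointing down, gripper open.
Joint ranges: [-154.91, 154.91], [-16.99, 109.72], [-72.82, 74.43], [7.12, 147.25], [-82.49, 262.49], [11.32, 116.49], [-174.64, 174.64]. Speed limits (degrees/s): [159.86, 159.86, 180, 180, 180, 180, 180].

## Interface

Orientations are given as [roll, pitch, yaw] about the fixed x, y, z axes, in that order (R = Rz(yaw) Ry(pitch) Rx(roll)).
In Python, from station import robot, fingers, vision, workorder, recognise gives the robot as it stands. Calls block until the motion is done:
- robot.move_to(position, orientation): joint-space move of the TCP to a pose.
- robot.line_to(position, orientation=None, velocity=0.15, f_stop=None): straight line of the TCP; orientation=None keeps the orientation; velocity is the mean speed in m/s. With f_stop (N) it stops when the force on the tool has changed by that much, and returns True; else False.
- robot.move_j(angles): joint-space move.
- fingers.gripper_to(opening, force=None): opening from 0.0 (shut) to 1.0 (fully open); force is the grip in N (None keeps the last); returns when the fingers have stopped.
- robot.pause(seconds).
- robot.inverse_kinematics(position, orientation): joint angles nearest the present ones, or None.
- vision.grab_frame(name): name is "side" or "top" or "wrist"; returns the picture (480x640x3 uint8, red, green, blue); there is no depth.
- vision.calibration(name): a dict with "mtx" (3x3 intrinsics, pixels), "extrinsics" (4x4, takes a point from world to camera coordinates); the wrist camera has in their place "T_tool_cam" (4x4, takes a point from camera to tool coordinates, whose origin is the TCP and whose axes are the flange's). Camera axes: x right, y up, looking along -z (the intrinsics and any distortion apply to the point x, -y, -z); pixel columns grow to the right and rows downward; lengths in m; the calibration is good to about 2 mm. A picture is of the moment at which its call begins: read the wrist's pose just before it. calibration takes no time and is no camera call.
A pose or a line that the arm cannot do raises robot.PlanningError and nothing moves.
- workorder.close_job(): hands the job in; it is judged then, once.
Trained networks look in the newest picture that a camera, given by its name, has taken for a name from the list of things; names that differ only in an ending like _2 or _b are one class to them, and where a whole thing is asked for, a point or a joint stands for the part that bears it (a point fixed in the world has none). Each returns a list of dicts, best first, with "p" (0 to 1); they miss things now and then, are a little off and sometimes report something else, mostly with a low value. They report only what shows in the picture. A call takes as long as a camera call. They do not tell look-alikes from the thing itself.
- recognise(label, camera): "rect" ([centre column, centre row, width, height] in pixels, round what is visible of it).
Readings, each from a call of its own:
- robot.current_time_s(): time.
- robot.current_joint_positions(): joint angles.
- robot.current_dq(): joint speeds.
- robot.current_joint_torque(): joint torques, N m.
- robot.current_tool_pos(): TCP position.
- robot.current_eef_rot(): TCP orientation.
- robot.current_contact_force(): force on the tool from outside, world axes, zero at the start.
- robot.current_torque(): the same for the moment, N m.
- robot.current_finger_gap(): opening from 0.0 (shut) to 1.0 (fully open).
- robot.current_gripper_force(): force on a finger pad.
Only numpy, scipy, OpenCV 4.12 (cv2) and the standard library are available. Lean on these libraries where they do the work, as an engineer would, in place of code of your own. Each camera call takes 0.05 s, during which the arm holds its last target. There are 200 camera calls.

## Working session

There is one attempt and no reset: what is moved stays moved. The work goes in short steps, each a Python script; the robot and the scene stay as the last script left them, time stands still between calls to the robot, and variables do not carry over. Pictures are saved under pics/ and viewed, at most 14 in all, crops included, and the job is handed in when it is done.

```bash
mkdir -p pics; ls
cat > h.py <<'E'
import numpy as np, cv2
from station import robot, fingers, vision, workorder, recognise
def shot(cam,name=None):
    im=vision.grab_frame(cam)
    if name: cv2.imwrite(f'pics/{name}.png',im[:,:,::-1])
    return im
def ray(cam,u,v):
    c=vision.calibration(cam); K=np.array(c['mtx'])
    d=np.array([(u-K[0,2])/K[0,0],-(v-K[1,2])/K[1,1],-1.])
    T=np.linalg.inv(np.array(c['extrinsics']))
    return T[:3,3],T[:3,:3]@d
def at(cam,u,v,z):
    o,d=ray(cam,u,v); return o+d*(z-o[2])/d[2]
def proj(cam,p):
    c=vision.calibration(cam); q=(np.array(c['extrinsics'])@np.r_[p,1])[:3]; K=np.array(c['mtx'])
    w=K@np.array([q[0],-q[1],-q[2]]); return w[:2]/w[2]
E
cat > a.py <<'E'
from h import *
np.set_printoptions(precision=3,suppress=True)
for c in ('top','side'):
    shot(c,c+'0'); k=vision.calibration(c); print(c,list(k),k['mtx'],np.linalg.inv(k['extrinsics'])[:3,3])
    for l in ['pot','lid','mat','cupboard','door_handle','onion1','bottle1','bowl','mug','mill','salt_box','catch_pad']:
        r=recognise(l,c); print(l,[(np.round(x['rect'],0).astype(int).tolist(),round(x['p'],2)) for x in r])
print(vision.calibration('wrist'))
E
python3 a.py
```

```text
pics
top ['mtx', 'extrinsics'] [[587.674   0.    328.254]
 [  0.    587.674 243.654]
 [  0.      0.      1.   ]] [ 0.234 -0.046  1.854]
pot [([419, 265, 47, 75], 0.7), ([282, 209, 101, 30], 0.27)]
lid [([430, 262, 61, 63], 0.91)]
mat [([201, 276, 65, 66], 0.82), ([270, 288, 17, 20], 0.23)]
cupboard [([286, 174, 112, 92], 0.71)]
door_handle [([282, 208, 98, 27], 0.96)]
onion1 [([331, 317, 20, 14], 0.8), ([286, 262, 23, 18], 0.74), ([319, 286, 21, 21], 0.69), ([269, 289, 18, 16], 0.5)]
bottle1 [([357, 248, 21, 26], 0.7), ([362, 277, 14, 19], 0.68), ([369, 218, 17, 21], 0.57)]
bowl [([413, 203, 38, 38], 0.85)]
mug [([191, 214, 36, 29], 0.8)]
mill [([400, 311, 18, 15], 0.65)]
salt_box [([482, 234, 38, 38], 0.62)]
catch_pad [([282, 209, 100, 32], 0.53), ([269, 286, 18, 19], 0.48), ([287, 259, 24, 17], 0.19)]
side ['mtx', 'extrinsics'] [[510.179   0.    319.7  ]
 [  0.    510.179 235.342]
 [  0.      0.      1.   ]] [-0.038 -0.669  0.968]
pot [([392, 346, 113, 80], 0.75), ([314, 182, 73, 109], 0.69)]
lid [([396, 316, 93, 75], 0.72), ([271, 272, 27, 20], 0.5)]
mat [([204, 198, 71, 46], 0.81)]
cupboard [([348, 170, 137, 138], 0.85)]
door_handle [([319, 183, 69, 105], 0.81)]
onion1 [([234, 240, 22, 19], 0.89), ([249, 300, 25, 25], 0.69), ([273, 236, 19, 24], 0.63), ([271, 272, 23, 20], 0.61)]
bottle1 [([343, 264, 22, 55], 0.95), ([377, 250, 25, 56], 0.89)]
bowl [([442, 280, 49, 41], 0.9)]
mug [([239, 160, 39, 36], 0.85), ([341, 264, 20, 57], 0.4)]
mill [([318, 344, 22, 57], 0.92)]
salt_box [([491, 362, 50, 69], 0.75)]
catch_pad []
{'mtx': array([[352.034,   0.   , 318.128],
       [  0.   , 352.034, 241.426],
       [  0.   ,   0.   ,   1.   ]]), 'T_tool_cam': array([[-0.001,  0.957,  0.289,  0.074],
       [ 1.   ,  0.001,  0.   , -0.   ],
       [ 0.   ,  0.289, -0.957, -0.126],
       [ 0.   ,  0.   ,  0.   ,  1.   ]])}
```

```bash
python3 -c "
import cv2
a=cv2.imread('pics/top0.png')[110:350,150:520]
cv2.imwrite('pics/t.png',cv2.resize(a,(800,519),interpolation=cv2.INTER_CUBIC))
a=cv2.imread('pics/side0.png')[90:420,180:540]
cv2.imwrite('pics/s.png',cv2.resize(a,(654,600),interpolation=cv2.INTER_CUBIC))
"
```

```text
(no output)
```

View pics/t.png

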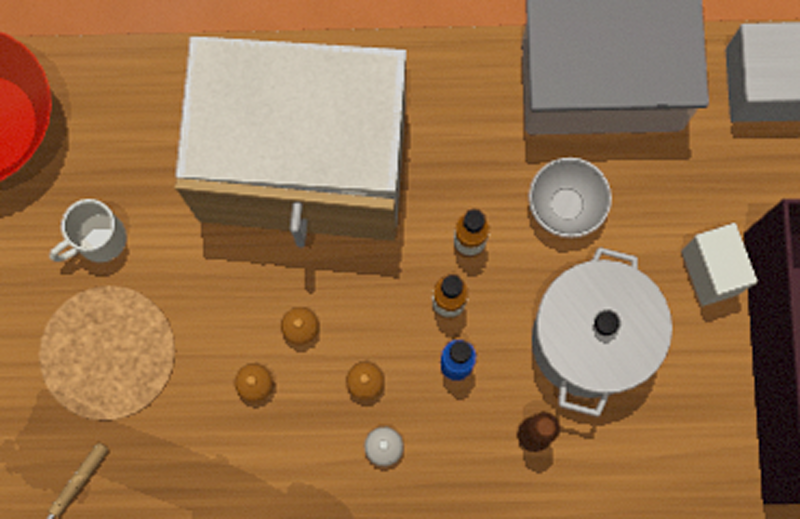

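View pics/s.png

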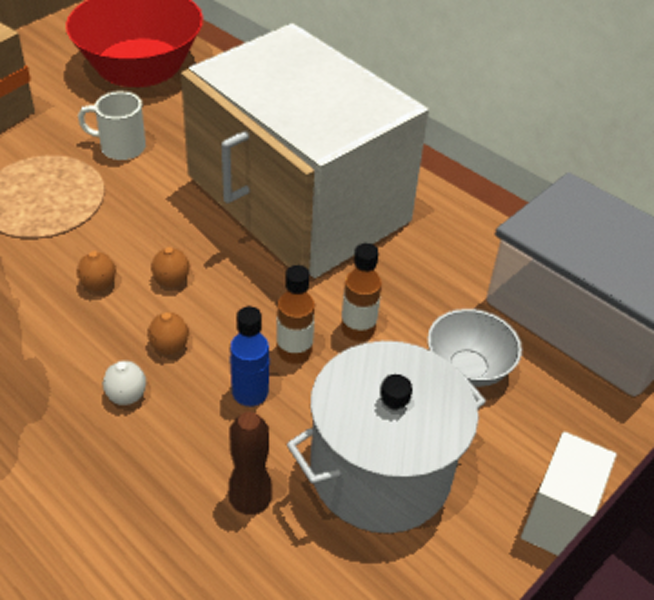

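Three brown onions (crop 300,326 / 254,382 / 365,382), a white decoy (384,446); two amber bottles (caps 475,221 / 453,286), a blue decoy (458,358); knob at 606,323; mat at 107,352; roof corners 178,180 / 394,192 / 405,50 / 191,38.

```bash
cat > b.py <<'E'
from h import *
np.set_printoptions(precision=4,suppress=True)
def T(u,v,z): return at('top',150+(u+.5)/2.162-.5,110+(v+.5)/2.162-.5,z)
def S(u,v,z): return at('side',180+(u+.5)/1.8167-.5,90+(v+.5)/1.8167-.5,z)
print('knob',T(606,321,.168),S(396,390,.160))
for n,a,b in [('o1',(300,326),(170,268)),('o2',(254,382),(97,272)),('o3',(365,382),(168,335))]: print(n,T(*a,.028),S(*b,.030))
for n,a,b in [('b1',(475,220),(367,257)),('b2',(453,286),(298,279)),('blue',(460,352),(250,321))]: print(n,T(*a,.15),S(*b,.138))
print('mat',T(107,352,.005),S(37,196,.005))
for n,a in [('FL',(178,181)),('FR',(394,192)),('BR',(405,50)),('BL',(191,38))]: print(n,T(*a,.21))
for n,a in [('FLs',(190,70)),('FRs',(318,165)),('BRs',(428,110)),('BLs',(292,25))]: print(n,S(*a,.21))
print('handle top',T(298,208,.19),S(246,138,.19))
print('mill',T(541,425,.15),'bowl',T(570,199,.05))
print('mug',T(90,226,.085),'salt',T(724,252,.1))
print(robot.current_joint_positions(),robot.current_eef_rot(),robot.current_contact_force(),robot.current_time_s())
for y in (0,45,90,-45,-90,135,180): print(y,robot.inverse_kinematics([.3,-.2,.3],[180,0,y]))
E
python3 b.py
```

```text
knob [ 0.4955 -0.3235  0.168 ] [ 0.4948 -0.3253  0.16  ]
o1 [0.5186 0.0979 0.028 ] [0.5146 0.0945 0.03  ]
o2 [0.4381 0.1648 0.028 ] [0.4345 0.1604 0.03  ]
o3 [0.4351 0.0046 0.028 ] [ 0.4317 -0.0006  0.03  ]
b1 [ 0.6424 -0.1535  0.15  ] [ 0.6451 -0.1527  0.138 ]
b2 [ 0.5506 -0.1207  0.15  ] [ 0.5537 -0.1191  0.138 ]
blue [ 0.4598 -0.1277  0.15  ] [ 0.4624 -0.1285  0.138 ]
mat [0.4891 0.384  0.005 ] [0.4805 0.3861 0.005 ]
FL [0.6898 0.2461 0.21  ]
FR [ 0.6686 -0.0429  0.21  ]
BR [ 0.8678 -0.0616  0.21  ]
BL [0.8917 0.2307 0.21  ]
FLs [0.6932 0.2429 0.21  ]
FRs [ 0.6681 -0.0402  0.21  ]
BRs [ 0.8656 -0.0625  0.21  ]
BLs [0.8902 0.2277 0.21  ]
handle top [0.6543 0.087  0.19  ] [0.6581 0.0859 0.19  ]
mill [ 0.3595 -0.233   0.15  ] bowl [ 0.695  -0.2993  0.05  ]
mug [0.6606 0.3939 0.085 ] salt [ 0.6009 -0.505   0.1   ]
[-65.8152  17.8156   0.8012  86.6024  -0.2535  75.5847  -1.5607] [-179.999    -0.0004  153.4286] [0.2281 0.1993 1.0354] 1.3
0 [-31.238  -14.5734  51.17   107.6007  11.4217  81.8208 -72.6327]
45 [ -1.5148  -8.432   28.5712 107.0546   4.0787  80.3868 -18.8867]
90 [  0.5399  -8.2063  26.8262 107.0057   3.7464  80.3479  26.5003]
-45 [  30.0864   -6.2641    0.8014  106.2119    0.0888   80.0517 -104.1323]
-90 [  65.8878   -6.1268  -31.2034  105.2401   -3.2185   80.0212 -144.612 ]
135 [  3.7598  -7.8831  24.0666 106.9269   3.2529  80.2939  72.0755]
180 [  7.2794  -7.5684  21.02   106.8379   2.7476  80.2432 117.666 ]
```

```bash
cat >> h.py <<'E'
from scipy.spatial.transform import Rotation as Ro
D=lambda y:[180,0,y]
def wT():
    T=np.eye(4); T[:3,:3]=Ro.from_euler('xyz',robot.current_eef_rot(),degrees=True).as_matrix(); T[:3,3]=robot.current_tool_pos(); return T
def wat(T,u,v,z):
    c=vision.calibration('wrist'); K=np.array(c['mtx']); M=T@np.array(c['T_tool_cam'])
    d=M[:3,:3]@np.array([(u-K[0,2])/K[0,0],-(v-K[1,2])/K[1,1],-1.]); o=M[:3,3]
    return o+d*(z-o[2])/d[2]
def wproj(T,p):
    c=vision.calibration('wrist'); K=np.array(c['mtx']); q=(np.linalg.inv(T@np.array(c['T_tool_cam']))@np.r_[p,1])[:3]
    w=K@np.array([q[0],-q[1],-q[2]]); return w[:2]/w[2]
def st(m=''):
    print(m,'t',round(robot.current_time_s(),1),'p',np.round(robot.current_tool_pos(),4),'F',np.round(robot.current_contact_force(),1),'gap',round(robot.current_finger_gap(),3),'gf',round(robot.current_gripper_force(),1),flush=True)
E
cat > c.py <<'E'
from h import *
k=[.4953,-.3243]; m=[.4875,.3845]
fingers.gripper_to(.8,40)
robot.move_to([*k,.26],D(150)); st()
robot.line_to([*k,.160],velocity=.2,f_stop=8)
st('down'); fingers.gripper_to(0,50); st('grip')
robot.line_to([*k,.34],velocity=.2); st('lift')
robot.move_to([*m,.30],D(150))
T=wT(); shot('wrist','lidw'); shot('side','lids'); print(T)
E
python3 c.py
```

```text
t 4.6 p [ 0.4961 -0.3231  0.2598] F [-0.8  0.8  0.2] gap 0.798 gf 0.0
down t 5.3 p [ 0.496  -0.3247  0.1609] F [0.5 0.1 1.9] gap 0.793 gf 0.0
grip t 5.7 p [ 0.496  -0.3254  0.1619] F [0.4 0.3 5.8] gap 0.379 gf 49.8
lift t 6.7 p [ 0.4948 -0.3235  0.3381] F [-0.4  0.9 -4. ] gap 0.38 gf 49.9
[[-8.64565743e-01  5.02518790e-01  9.70307423e-04  4.88688796e-01]
 [ 5.02518243e-01  8.64566270e-01 -7.61462813e-04  3.82856378e-01]
 [-1.22154444e-03 -1.70737481e-04 -9.99999239e-01  3.00229307e-01]
 [ 0.00000000e+00  0.00000000e+00  0.00000000e+00  1.00000000e+00]]
```

```bash
cat > d.py <<'E'
from h import *
m=[.4875,.3845]
robot.line_to([*m,.07],velocity=.2)
print(robot.line_to([*m,.042],velocity=.04,f_stop=5)); st('lid down')
p=robot.current_tool_pos()
fingers.gripper_to(.75); robot.line_to([p[0],p[1],.13],velocity=.2); st('free')
robot.move_to([.44,.09,.27],D(180)); T=wT(); shot('wrist','on'); print(T[:3,3])
for x in recognise('onion1','wrist'): print(np.round(x['rect'],0),round(x['p'],2),wat(T,*x['rect'][:2],.028))
shot('top','top1')
E
python3 d.py
```

```text
True
lid down t 11.2 p [0.4871 0.3844 0.0469] F [-1.5 -1.1  3.1] gap 0.383 gf 50.7
free t 12.2 p [0.4866 0.3841 0.1293] F [-0.7  0.3 -0.9] gap 0.754 gf 0.0
[0.43973457 0.09126537 0.26909812]
[239. 206.  51.  55.] 0.94 [0.43656348 0.00739246 0.028     ]
[388. 205.  52.  51.] 0.8 [0.43569633 0.16435487 0.028     ]
[207. 108.  57.  59.] 0.64 [ 0.34023299 -0.01830297  0.028     ]
[324. 277.  48.  49.] 0.63 [0.51770188 0.09812202 0.028     ]
```

View pics/on.png

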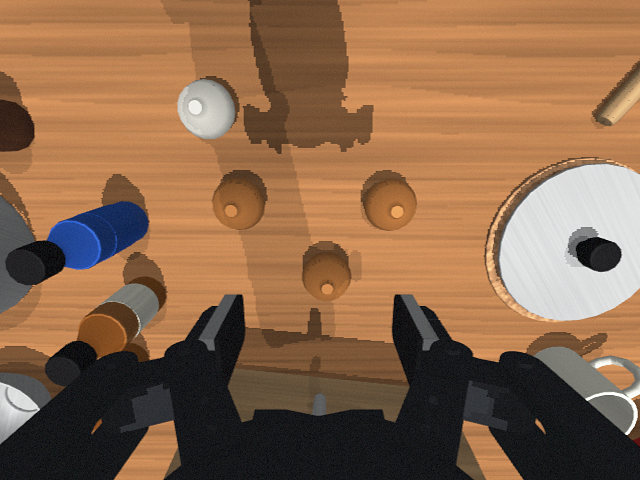

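```bash
cat > e.py <<'E'
from h import *
import sys
def pick(xy,yaw=180):
    fingers.gripper_to(1.0,30)
    robot.move_to([*xy,.20],D(yaw)); T=wT(); im=shot('wrist')
    c=[]
    for x in recognise('onion1','wrist'):
        u,v=map(int,x['rect'][:2]); q=wat(T,*x['rect'][:2],.028); s=cv2.cvtColor(im[v-3:v+4,u-3:u+4].copy(),cv2.COLOR_RGB2HSV)[...,1].mean() if v<470 else 0
        if s>100: c.append(q)
    c.sort(key=lambda q:np.hypot(*(q[:2]-xy))); q=c[0]; print('onion',q,'exp',xy,len(c))
    if np.hypot(*(q[:2]-xy))>.06: raise SystemExit('far')
    robot.line_to([q[0],q[1],.10],velocity=.25); robot.line_to([q[0],q[1],.026],velocity=.12,f_stop=8)
    fingers.gripper_to(0,30); st('grip')
    robot.line_to([q[0],q[1],.26],velocity=.3); st('lift')
if __name__=='__main__':
    pick(np.array([.436,.006]))
    robot.move_to([.4955,-.3245,.28],D(150)); T=wT(); np.save('T.npy',T); shot('wrist','pot')
    print(T, [ (x['rect'],x['p']) for x in recognise('pot','wrist')]); shot('top','top2')
E
python3 e.py
```

```text
onion [0.43608519 0.00721117 0.028     ] exp [0.436 0.006] 3
grip t 16.3 p [0.4369 0.0072 0.0272] F [-2.4 -0.5  7.3] gap 0.627 gf 30.2
lift t 17.2 p [0.4348 0.0072 0.2584] F [-0.7 -0.6 -1.6] gap 0.629 gf 31.9
[[-8.67632630e-01  4.97205777e-01 -1.87397217e-04  4.96485192e-01]
 [ 4.97203716e-01  8.67630006e-01  2.57646515e-03 -3.22268180e-01]
 [ 1.44362481e-03  2.14225064e-03 -9.99996663e-01  2.79361469e-01]
 [ 0.00000000e+00  0.00000000e+00  0.00000000e+00  1.00000000e+00]] [([315.8, 181.4, 207.1, 220.8], 0.97)]
```

View pics/pot.png

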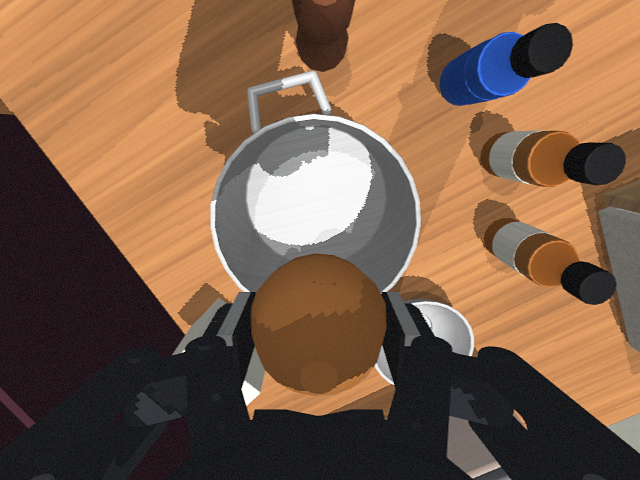

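Rim: left (211,212), right (420,212), top (312,114); the onion is held, nothing else disturbed.

```bash
cat > f.py <<'E'
from h import *
from e import pick
from scipy.optimize import least_squares
T=np.load('T.npy')
P=np.array([wat(T,u,v,.13)[:2] for u,v in [(211,212),(420,212),(312,114),(235,146),(394,146)]])
r=least_squares(lambda c:np.hypot(*(P-c).T)-.085,[.4955,-.3245]); pc=r.x; print(pc,r.fun); np.save('pot.npy',pc)
def drop(a):   # a: direction from pot centre, deg
    n=np.array([np.cos(np.radians(a)),np.sin(np.radians(a))]); p=pc+.045*n
    y=(a+180)%180   # finger (tool y) axis tangential: tool down, yaw a -> y axis perpendicular to n
    ys=min([y,y-180,y+180],key=lambda s:abs(s-150))
    robot.move_to([*p,.26],D(ys)); robot.line_to([*p,.088],velocity=.2,f_stop=10); st('in')
    fingers.gripper_to(.80); robot.line_to([*p,.26],velocity=.3)
drop(90); 
pick(np.array([.436,.164])); drop(210)
pick(np.array([.5177,.098])); drop(330)
robot.move_to([*(pc),.30],D(150)); shot('wrist','pot2'); np.save('T2.npy',wT())
E
python3 f.py
```

```text
[ 0.49077901 -0.3218803 ] [-0.0011626  -0.00073373 -0.00094699  0.00114722  0.00051025]
in t 20.4 p [ 0.489  -0.2758  0.0972] F [-0.6 -0.6  4.3] gap 0.63 gf 31.8
onion [0.43421661 0.16786269 0.028     ] exp [0.436 0.164] 2
grip t 25.1 p [0.4349 0.1681 0.0271] F [-1.2 -0.5  6.8] gap 0.63 gf 30.4
lift t 26.1 p [0.4329 0.1676 0.2585] F [ 0.2  0.5 -2.3] gap 0.626 gf 31.9
in t 28.7 p [ 0.4503 -0.3419  0.0972] F [-1.1  0.3  4.1] gap 0.628 gf 31.8Traceback (most recent call last):
  File "f.py", line 15, in <module>
    pick(np.array([.5177,.098])); drop(330)
    ~~~~^^^^^^^^^^^^^^^^^^^^^^^^
  File "e.py", line 10, in pick
    c.sort(key=lambda q:np.hypot(*(q[:2]-xy))); q=c[0]; print('onion',q,'exp',xy,len(c))
                                                  ~^^^
IndexError: list index out of range
```

Run:
```python
from h import *
robot.move_to([.44,.09,.27],D(180)); T=wT(); shot('wrist','on2')
for x in recognise('onion1','wrist'): print(np.round(x['rect'],0),round(x['p'],2),wat(T,*x['rect'][:2],.028))
```

```text
[327. 276.  50.  50.] 0.9 [0.5184826  0.09971096 0.028     ]
[210. 106.  59.  60.] 0.79 [ 0.33895014 -0.0160124   0.028     ]
```

View pics/on2.png

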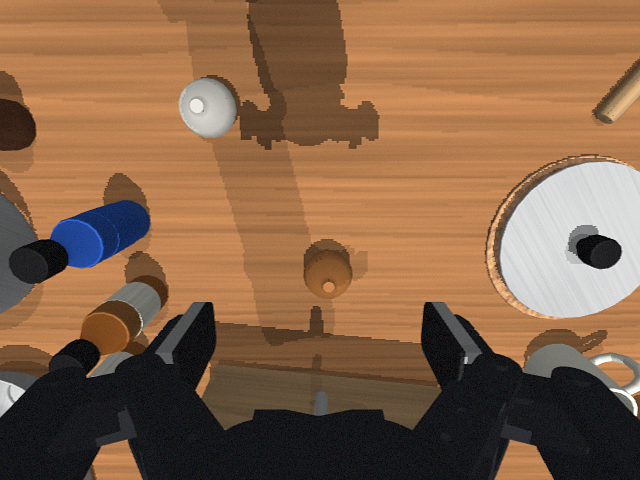

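The third onion still stands at (328,275), just missed by the network. Pick it from this measurement.

```bash
cat > g.py <<'E'
from h import *
pc=np.load('pot.npy'); q=[.518,.0988]
robot.move_to([*q,.12],D(180)); 
robot.line_to([*q,.026],velocity=.15,f_stop=8); fingers.gripper_to(0,30); st('grip')
robot.line_to([*q,.26],velocity=.3)
p=pc+.045*np.array([np.cos(np.radians(330)),np.sin(np.radians(330))])
robot.move_to([*p,.26],D(150)); robot.line_to([*p,.092],velocity=.2,f_stop=10); st('in')
fingers.gripper_to(.80); robot.line_to([*p,.30],velocity=.3)
robot.move_to([pc[0],pc[1],.33],D(150)); np.save('T2.npy',wT()); shot('wrist','pot2')
E
python3 g.py
```

```text
grip t 34.3 p [0.519  0.0991 0.0276] F [-1.1  0.8  6.7] gap 0.631 gf 30.4
in t 37.8 p [ 0.5281 -0.343   0.0917] F [-5.7  2.4 -4.4] gap 0.626 gf 35.4
```

View pics/pot2.png

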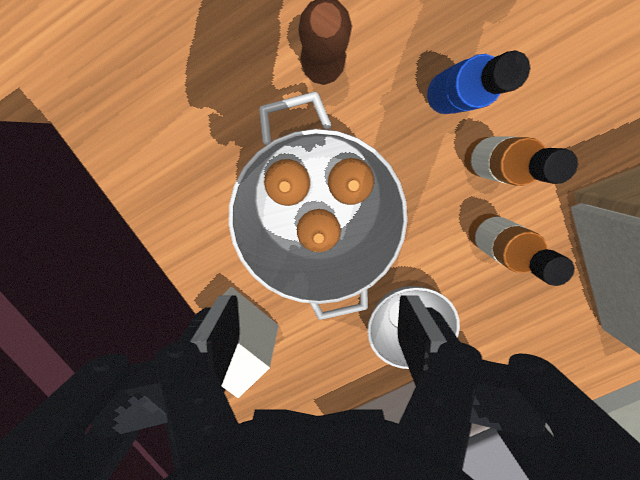

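All three onions stand flat in the pot; rim left 229, right 407, top 130, bottom 302.

```bash
cat > i.py <<'E'
from h import *
from scipy.optimize import least_squares
T=np.load('T2.npy')
P=np.array([wat(T,u,v,.13)[:2] for u,v in [(229,214),(407,214),(318,130),(318,302)]])
r=least_squares(lambda c:np.hypot(*(P-c).T)-.085,[.4955,-.3245]); pc=r.x; print(pc,r.fun)
pc=(pc+np.load('pot.npy'))/2 if np.hypot(*(pc-np.load('pot.npy')))<.005 else pc
m=[.4870,.3844]
robot.move_to([*m,.13],D(150)); robot.line_to([*m,.045],velocity=.15,f_stop=8); fingers.gripper_to(0,50); st('grip'); z0=robot.current_tool_pos()[2]
robot.line_to([*m,.34],velocity=.3); robot.move_to([*pc,.32],D(150))
robot.line_to([*pc,.19],velocity=.2)
print(robot.line_to([*pc,z0+.112],velocity=.04,f_stop=6)); st('down, expect z %.4f'%(z0+.115))
E
python3 i.py
```

```text
[ 0.49412922 -0.32398875] [-0.00065812 -0.0006589  -0.00146202 -0.00158658]
grip t 43.1 p [0.4878 0.3848 0.0465] F [-1.  -1.4  6.1] gap 0.382 gf 50.2
True
down, expect z 0.1615 t 48.2 p [ 0.4922 -0.3225  0.1615] F [-0.2  0.7  3.8] gap 0.381 gf 50.7
```

```bash
cat > j.py <<'E'
from h import *
np.set_printoptions(precision=5,suppress=True)
fingers.gripper_to(.75); p=robot.current_tool_pos(); robot.line_to([p[0],p[1],.30],velocity=.3)
fingers.gripper_to(0)
robot.move_to([.66,.08,.42],D(180)); T=wT(); np.save('T3.npy',T); shot('wrist','cup'); print(T)
shot('side','side3'); shot('top','top3')
for c in('side','top'): print([(x['rect'],x['p']) for x in recognise('lid',c)])
E
python3 j.py
```

```text
[[-0.99999  0.0039  -0.00061  0.65979]
 [ 0.0039   0.99999 -0.0005   0.07784]
 [ 0.00061 -0.00051 -1.       0.41983]
 [ 0.       0.       0.       1.     ]]
[([392.9, 316.0, 94.0, 74.6], 0.71), ([317.3, 345.0, 24.6, 52.3], 0.52)]
[([428.1, 263.6, 63.5, 62.5], 0.57)]
```

View pics/cup.png

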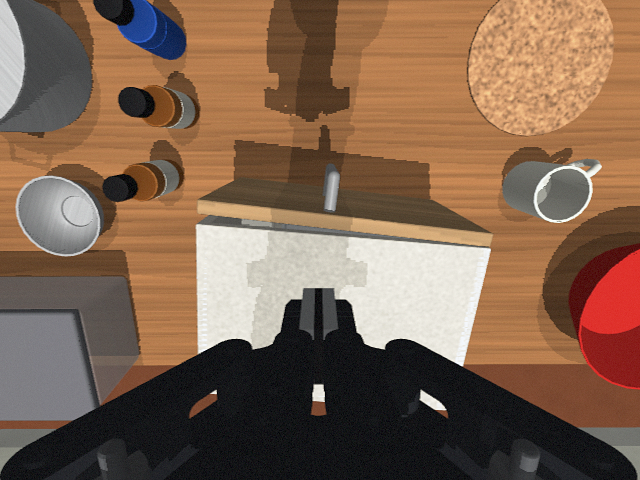

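Mat empty, lid back on the pot. Roof front corners (196,224) and (490,247); door top outer edge (199,199)–(491,234), back edge free end (198,214), so the door is slightly ajar; bar top near (331,207).

```bash
python3 - <<'E'
from h import *
np.set_printoptions(precision=4,suppress=True)
T=np.load('T3.npy')
g=lambda u,v,z: wat(T,u,v,z)
R,L=g(196,224,.21),g(490,247,.21); d=(L-R)[:2]; print('FR',R,'FL',L,'len',np.hypot(*d),'yaw',np.arctan2(-d[0],d[1]))
A,B=g(199,199,.208),g(491,234,.208); d=(B-A)[:2]; print('outer',A,B,np.hypot(*d),'yaw',np.arctan2(-d[0],d[1]))
A=g(198,214,.208); d=(L-A)[:2]; print('back',A,np.hypot(*d),np.arctan2(-d[0],d[1]))
print('bar',g(331,207,.192))
E
python3 - <<'E'
import cv2
a=cv2.imread('pics/cup.png')[150:260,180:510]; cv2.imwrite('pics/cupz.png',cv2.resize(a,(792,264),interpolation=cv2.INTER_CUBIC))
E
```

```text
FR [ 0.6685 -0.0427  0.21  ] FL [0.6936 0.2495 0.21  ] len 0.2932564793821624 yaw -0.08560169529940952
outer [ 0.6441 -0.0379  0.208 ] [0.6806 0.2496 0.208 ] 0.2898621077346697 yaw -0.12629889066863553
back [ 0.6589 -0.0404  0.208 ] 0.2919456833401744 -0.11899661167584681
bar [0.6557 0.0906 0.192 ]
```

View pics/cupz.png

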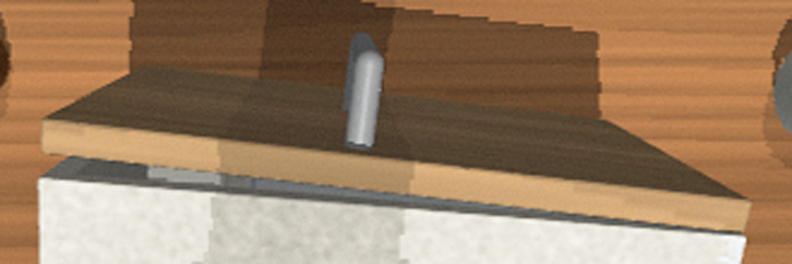

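```bash
cat >> h.py <<'E'
H=np.array([.6936,.2490]); TH=-.0856
def door(phi,x,y):
    s=TH-phi; ex=np.array([np.cos(s),np.sin(s)]); ey=np.array([-np.sin(s),np.cos(s)]); return H+x*ex+y*ey
def dyaw(phi): return np.degrees(TH-phi)+180
def phi_at(p,x,y): # door angle from world point known to be at door coords
    d=np.array(p[:2])-H; return TH-(np.arctan2(d[1],d[0])-np.arctan2(y,x))
E
cat > k.py <<'E'
from h import *
T=np.load('T3.npy'); b=wat(T,334,173,.19); f0=.036; e=door(f0,-.05,-.165); print('bar px',b,'exp',e)
if np.hypot(*(b[:2]-e))>.008: raise SystemExit
p=(b[:2]+e)/2
fingers.gripper_to(.6,30); robot.move_to([*p,.26],D(dyaw(f0))); robot.line_to([*p,.180],velocity=.15,f_stop=6); st('at')
fingers.gripper_to(0,30); st('grip'); q=robot.current_tool_pos(); print('phi',phi_at(q,-.05,-.165))
for f in (.08,.12,.16,.20,.24):
    r=robot.line_to([*door(f,-.05,-.165),.180],D(dyaw(f)),velocity=.04,f_stop=12); q=robot.current_tool_pos(); st(f'{f} {r} phi {phi_at(q,-.05,-.165):.3f}')
    if r: break
E
python3 k.py
```

```text
bar px [0.62167534 0.09343495 0.19      ] exp [0.62395462 0.09128342]
at t 53.7 p [0.6241 0.0917 0.1816] F [0.8 0.3 0.3] gap 0.597 gf 0.0
grip t 54.1 p [0.6237 0.0931 0.1811] F [0.3 1.4 3.9] gap 0.132 gf 29.9
phi 0.041642429387895544
0.08 False phi 0.081 t 54.4 p [0.6176 0.0959 0.1811] F [-0.3  3.9  5.5] gap 0.13 gf 30.1
0.12 False phi 0.121 t 54.7 p [0.6115 0.0992 0.1812] F [0.7 3.6 4.9] gap 0.134 gf 30.1
0.16 False phi 0.162 t 55.0 p [0.6055 0.1026 0.1811] F [1.4 3.  6. ] gap 0.134 gf 30.1
0.2 False phi 0.194 t 55.4 p [0.6009 0.1055 0.1811] F [4.8 3.  4.7] gap 0.132 gf 30.0
0.24 True phi 0.195 t 55.6 p [0.6008 0.1057 0.1812] F [ 1.9 -0.1  1.8] gap 0.126 gf 30.4
```

```bash
cat > l.py <<'E'
from h import *
fingers.gripper_to(.6); p=robot.current_tool_pos(); robot.line_to([p[0],p[1],.27],velocity=.2); fingers.gripper_to(0,40)
q=door(.19,.03,-.238); robot.move_to([*(q),.36],D(dyaw(.19))); T=wT(); np.save('T4.npy',T); im=shot('wrist')
c=im[150:400,180:460]; cv2.imwrite('pics/gap.png',cv2.resize(c,(672,600))[:,:,::-1])
for n,z,x,y in [('pad',.185,.024,-.238),('padfar',.185,.046,-.238),('freeback',.208,0,-.295),('bar',.19,-.05,-.165)]:
    print(n,(wproj(T,[*door(.19,x,y),z])-[180,150])*2.4)
print(wproj(T,[*(H+0),.21]))
E
python3 l.py
```

```text
pad [332.06621786 159.60657737]
padfar [332.13602874 217.43399138]
freeback [159.49514813 104.16030283]
bar [550.60690698 -54.31229932]
[620.57147721 193.23638355]
```

View pics/gap.png

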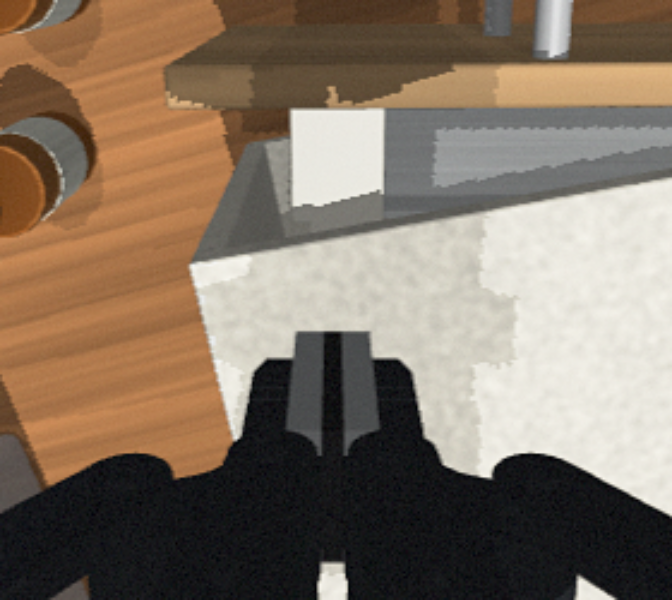

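Pad is clear in the gap at crop (338,157), gap about 44 mm: room for the closed fingers.

```bash
cat > m.py <<'E'
from h import *
Y=-.236
robot.move_to([*door(.19,.021,Y),.26],D(dyaw(.19))); robot.line_to([*door(.19,.021,Y),.21],velocity=.15,f_stop=8); st('above')
print(robot.line_to([*door(.19,.021,Y),.187],velocity=.05,f_stop=12)); st('pressed')
for f in np.arange(.16,.76,.06):
    r=robot.line_to([*door(f,.011,Y),.187],D(dyaw(f)),velocity=.06 if f<.4 else .12,f_stop=25); st(f'{f:.2f} {r}')
    if r: break
E
python3 m.py
```

```text
above t 58.8 p [0.6505 0.0158 0.2117] F [-0.  -1.5  0.8] gap -0.0 gf 0.0
False
pressed t 59.4 p [0.6495 0.0158 0.1875] F [-0.8 -1.   5. ] gap 0.0 gf 2.3
0.16 False t 59.7 p [0.6468 0.0167 0.1876] F [ 0.2 -1.9  4.8] gap -0.002 gf 2.3
0.22 False t 60.1 p [0.6327 0.0202 0.187 ] F [-1.1 -2.2  4.8] gap 0.004 gf 2.4
0.28 False t 60.4 p [0.6193 0.0243 0.1869] F [-0.8 -3.1  5.7] gap -0.002 gf 2.4
0.34 False t 60.8 p [0.6061 0.0295 0.1869] F [-1.7 -3.4  4.1] gap -0.002 gf 2.4
0.40 False t 61.1 p [0.5933 0.0357 0.1869] F [-0.7 -3.   4.3] gap -0.001 gf 2.4
0.46 False t 61.4 p [0.581  0.0422 0.1869] F [-1.4 -1.7  4. ] gap 0.001 gf 2.4
0.52 False t 61.6 p [0.5689 0.0494 0.187 ] F [-0.9 -0.7  4.8] gap -0.001 gf 2.4
0.58 False t 61.9 p [0.5572 0.0571 0.187 ] F [-0.8 -0.5  4.5] gap -0.003 gf 2.3
0.64 False t 62.2 p [0.5459 0.0655 0.187 ] F [-0.1  0.4  4.9] gap 0.005 gf 2.3
0.70 False t 62.4 p [0.5351 0.0744 0.187 ] F [-0.1 -0.1  4.4] gap -0.001 gf 2.3
```

```bash
cat > n.py <<'E'
from h import *
Y=-.236
p=robot.current_tool_pos(); robot.line_to([p[0],p[1],.203],velocity=.1)
for f in np.arange(.8,1.66,.1):
    r=robot.line_to([*door(f,.011,Y),.203],D(dyaw(f)),velocity=.2,f_stop=20); 
    if r: break
st(f'{f:.2f} {r}')
robot.line_to([*door(f,.03,Y),.203],velocity=.1); q=door(f,.03,Y); robot.line_to([*q,.33],velocity=.3)
q=door(1.6,.09,-.13); robot.move_to([*q,.42],D(110)); T=wT(); np.save('T5.npy',T); shot('wrist','open'); shot('top','top5')
print(dyaw(f)); 
for n,z,x,y in [('back hinge',.208,0,0),('back free',.208,0,-.295),('out free',.208,-.015,-.295),('rack near free',.065,.041+.035,-.122-.095),('rack hinge',.065,.076,-.027),('pad',.185,.046,-.255)]:
    print(n,wproj(T,[*door(f,x,y),z]))
E
python3 n.py
```

```text
1.60 False t 65.2 p [0.458  0.2641 0.2029] F [ 0.3 -0.3  0.4] gap 0.002 gf 0.0
83.42223405274845
back hinge [483.43508284 192.13901012]
back free [193.81255716  37.99010568]
out free [200.13198547  20.03818668]
rack near free [265.67694998 153.93095246]
rack hinge [390.39991198 216.54510374]
pad [224.07991734 113.2292566 ]
```

View pics/open.png

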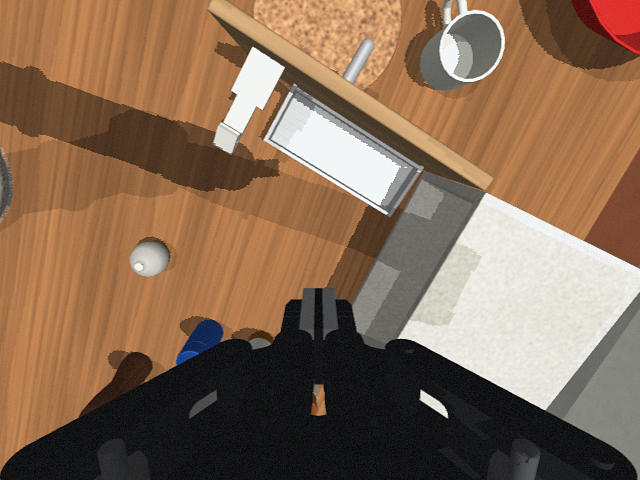

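The door is wide open, slightly past 1.6; rack rim outer corners at (265,141), (388,214), (423,171), (294,87).

```bash
cat > o.py <<'E'
from h import *
import h
from scipy.optimize import least_squares
T=np.load('T5.npy')
pts=[(265,141,.065,.080,-.221),(388,214,.065,.080,-.023),(423,171,.065,.002,-.023),(294,87,.065,.002,-.221),(210,11,.208,0,-.295),(487,190,.208,0,0)]
def res(v):
    out=[]
    for a,b,z,x,y in pts:
        out+=list(wproj(T,[*(door(v[0],x,y)+v[1:3]),z])-[a,b])
    return out
r=least_squares(res,[1.62,0,0],loss='soft_l1',f_scale=2); print(r.x,np.round(res(r.x),1)); np.save('door.npy',r.x)
print([door(r.x[0],.041,y)+r.x[1:] for y in(-.172,-.122,-.072)])
E
python3 o.py
```

```text
[1.67725885e+00 2.61412078e-03 1.19029657e-03] [ 0.3  0.1  2.4  3.   0.3 -2.9  0.9 -1.3 -2.1 -0.2 -0.5  1.9]
[array([0.51955051, 0.24277621]), array([0.56863114, 0.23323201]), array([0.61771177, 0.22368782])]
```

```bash
cat > q.py <<'E'
from h import *
d=np.load('door.npy'); slot=lambda y:door(d[0],.042,y)+d[1:]
def bottle(xy,y):
    fingers.gripper_to(.62,40); robot.move_to([*xy,.24],D(150)); 
    T=wT(); im=shot('wrist'); rs=recognise('bottle1','wrist'); print([ (np.round(x['rect']),round(x['p'],2)) for x in rs], wproj(T,[*xy,.15]))
    robot.line_to([*xy,.138],velocity=.15,f_stop=6); st('at'); fingers.gripper_to(0,45); st('grip')
    z=robot.current_tool_pos()[2]; p=robot.current_tool_pos(); robot.line_to([p[0],p[1],.36],velocity=.25); st('lift')
    s=slot(y); robot.move_to([*s,.36],D(79)); robot.line_to([*s,.22],velocity=.2)
    print(robot.line_to([*s,z+.031],velocity=.04,f_stop=5)); st(f'placed, expect {z+.035:.4f}')
    p=robot.current_tool_pos(); fingers.gripper_to(.5); robot.line_to([p[0],p[1],.30],velocity=.2)
bottle([.5521,-.1199],-.072)
bottle([.6438,-.1530],-.172)
robot.move_to([*(door(1.6,.11,-.15)),.40],D(79)); T=wT(); shot('wrist','rack'); np.save('T6.npy',T)
E
python3 q.py
```

```text
[(array([340., 333.,  55., 121.]), 0.97), (array([318., 229.,  60.,  85.]), 0.86), (array([246., 132.,  88.,  65.]), 0.69)] [316.65703358 253.52684381]
at t 69.6 p [ 0.5529 -0.1202  0.1389] F [ 0.  -0.4 -0.6] gap 0.621 gf 0.0
grip t 70.0 p [ 0.5532 -0.1201  0.1394] F [-0.1  0.9  5.2] gap 0.334 gf 44.7
lift t 71.0 p [ 0.5523 -0.1196  0.3581] F [-0.1  0.6 -4.1] gap 0.336 gf 44.6
True
placed, expect 0.1744 t 74.4 p [0.6174 0.2228 0.1744] F [-0.3 -0.   5.6] gap 0.338 gf 45.3
[(array([320., 227.,  57.,  85.]), 0.82), (array([227.,  28.,  88.,  51.]), 0.8)] [316.61277861 254.61597383]
at t 78.2 p [ 0.6445 -0.1534  0.1391] F [-1.  -0.6  0.7] gap 0.623 gf 0.0
grip t 78.5 p [ 0.6448 -0.1532  0.1397] F [0.3 0.3 3.4] gap 0.334 gf 44.7
lift t 79.6 p [ 0.6443 -0.1529  0.3579] F [-0.6 -0.5 -3.1] gap 0.34 gf 44.5
True
placed, expect 0.1747 t 83.0 p [0.5193 0.2418 0.1746] F [ 0.3 -0.1  4.5] gap 0.339 gf 45.1
```

View pics/rack.png

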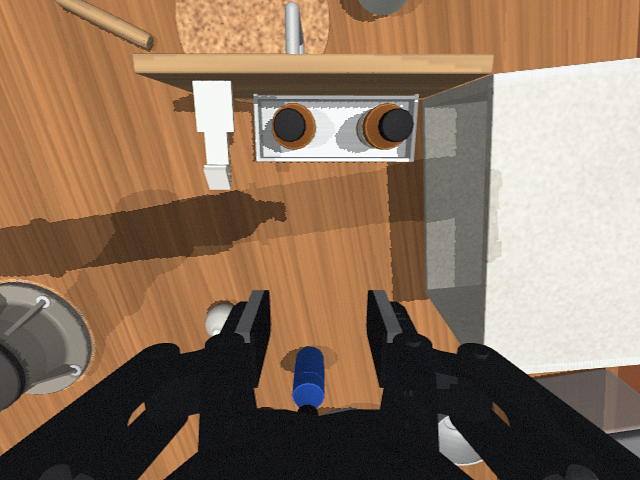

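Both bottles stand in the rack. Now shut the door.

```bash
cat > r.py <<'E'
from h import *
Y=-.265; Z=.182; f0=1.677
fingers.gripper_to(0,40)
robot.move_to([*door(f0,-.06,Y),.32],D(dyaw(f0))); robot.line_to([*door(f0,-.06,Y),Z],velocity=.2,f_stop=8); st('beside')
for f in list(np.arange(1.65,.3,-.1))+[.25,.2,.15,.1,.05,0.]:
    r=robot.line_to([*door(f,-.026,Y),Z],D(dyaw(f)),velocity=.14 if f>.3 else .06,f_stop=25)
    if f<.3 or r: st(f'{f:.2f} {r}')
    if r: break
r=robot.line_to([*door(0,-.016,Y),Z],velocity=.03,f_stop=12); st(f'end {r}')
robot.line_to([*door(0,-.05,Y),Z],velocity=.1); robot.line_to([*door(0,-.07,Y),.36],velocity=.2)
robot.move_to([.62,.08,.42],D(180)); shot('wrist','shut'); np.save('T7.npy',wT()); shot('side','side7'); shot('top','top7')
E
python3 r.py
```

```text
beside t 87.0 p [0.4464 0.3579 0.1835] F [-0.3 -0.   0.5] gap -0.002 gf 0.0
0.25 False t 92.5 p [0.5819 0.0073 0.1821] F [-0.6  0.   0.2] gap -0.002 gf 0.0
0.20 False t 92.9 p [0.5941 0.0018 0.1821] F [-0.  -0.   0.5] gap -0.005 gf 0.0
0.15 False t 93.2 p [ 0.6065 -0.0028  0.182 ] F [-0.7  0.4 -0.1] gap -0.002 gf 0.0
0.10 False t 93.6 p [ 0.619  -0.0067  0.182 ] F [ 0.2 -0.4 -0.6] gap 0.003 gf 0.0
0.05 False t 94.0 p [ 0.6319 -0.0101  0.1819] F [-0.5  0.   0.4] gap 0.005 gf 0.0
0.00 False t 94.4 p [ 0.6425 -0.0126  0.1809] F [-5.1  0.4  0.5] gap 0.001 gf 0.0
end True t 94.6 p [ 0.642  -0.0125  0.18  ] F [-0.7 -0.1 -0.8] gap -0.002 gf 0.0
```

View pics/shut.png

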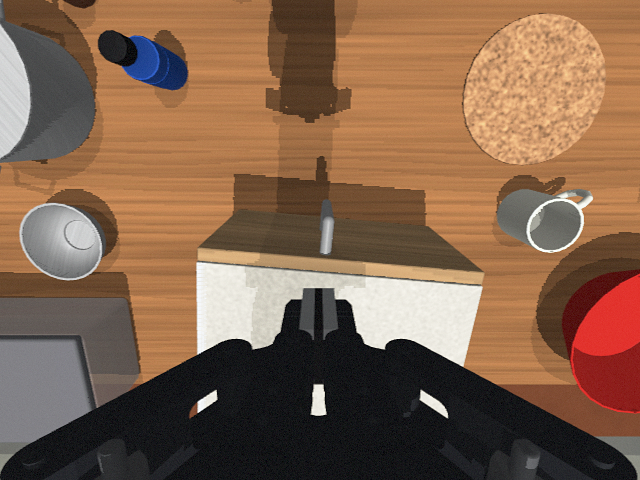

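View pics/side7.png

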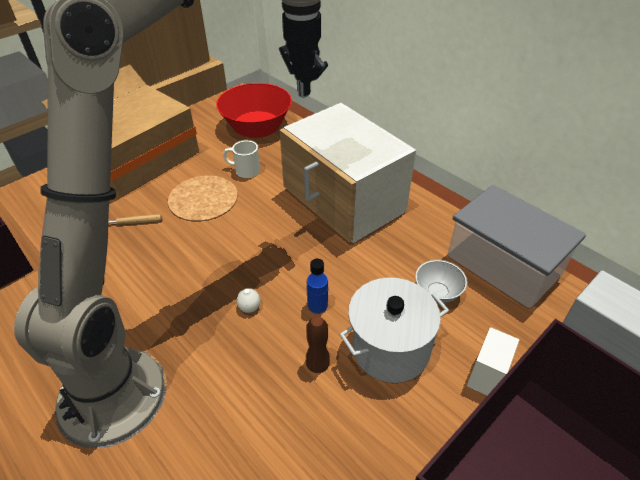

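The door is flush with the roof edge (row 262–285, no gap), the lid sits flat on the pot, and the other things are where they were.

```bash
python3 -c "
from h import *
print(workorder.close_job())"
```

```text
the job is handed in; nothing more can be done
None
```

The job is handed in at about 95 s of the 210 s: three onions are in the pot with the lid seated, both bottles stand in the door rack, the door is shut flush, and the bystanders and look-alikes were left alone; the judge's verdict was not shown.

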